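Finish the cross-stacked soap bars on the drying rack

ROBOT

A 6-joint arm with a two-finger parallel gripper is mounted at the origin on a cart in front of the work surface, level with it; the furniture and walls round the work are solid. World frame = base frame: x ahead of the robot, y to its left, z up, the work surface at z = 0. Lengths are in m, angles in rad, forces in N, time in s.
With the tool pointing down it reaches from about 0.375 to 0.975 m from the base axis. Payload 3.8 kg.
Tool frame: the origin (TCP) lies between the finger pads; the fingertips stand 17 mm ahead of it and the grasp point (between the pads) lies 2 mm behind it; z points along the fingers, y is the line along which they close (so a half turn about z gives the same grasp; the last joint's range is limited). The gripper opens to 85 mm and grips with 20 to 120 N. Pads are 22 mm wide; open, the fingers measure 114 mm over their backs; the gripper's body (76 mm by 85 mm) begins 54 mm behind the grasp point. The pads swing forward as they close: fully open they stand 13 mm farther back than shut.
Start: joints at [1.182, 0.264, 1.604, -0, 1.274, -0.037], TCP at [0.233, 0.634, 0.248] pointing down, gripper open.
Joint ranges: [-2.63, 2.63], [-0.94, 2.18], [0.31, 2.57], [-1.31, 4.45], [0, 2.66], [-2.55, 2.55]. Speed limits (rad/s): [2.57, 2.57, 3.14, 3.14, 3.14, 3.14].

INTERFACE

Orientations are given as a rotation vector (axis times angle).
In Python, from workcell import bot gives the robot as it stands.
- The arm moves only by the tool play_rows, never from a script. Its argument "steps" is one flat list of numbers, 4 for each row, row after row: the shift along the tool's x, y, z in m, then the turn about the tool's z in rad. A call has 1 to 10 rows; each row is the pose to reach, as a shift and turn from the pose commanded when the call began, along the tool's axes at that moment; what a row does not reach only later rows make up. A row lasts 1/8 s, in which the tool goes at most 62.5 mm and 10.7 degrees, less where a joint would pass 70% of its speed; a pose out of reach is approached as far as the arm can. A call with a gripper value outside its range is refused whole. "jaw" is the closure in counts, from 0 (fully open) to 255 (shut), set as the call begins (left out, the last holds). The fingers move at their own pace and stop on an object; "grip_force" is the grip in N (left out, the last holds). Time passes only in rows, so rows that repeat a pose let the fingers close. It gives the time, the measured TCP pose, the force, the opening and the grip force at its end, in the units of the state.
- bot.read_state(): the state, without advancing time (a new reading comes with each control period).
- bot.read_camera(name): name is "side" or "top" or "wrist"; returns a dict with "pixels" (384x512x3 uint8, blue, green, red), "mtx" (3x3 intrinsics, pixels), "R" (3x3) and "t" (3): a world point X has camera coordinates R X + t. Camera axes: x right, y down, z forward; pixel columns grow to the right and rows downward; lengths in m; the calibration is good to about 2 mm. A picture is of the moment at which its call begins. There is no depth.
- bot.finish_job(): hands the job in; it is judged then, once.
The state is a dict: "time": time; "q": joint angles; "joint_vel": joint speeds; "joint_torque": joint torques, N m; "tool_pos": TCP position; "tcp_rot": TCP orientation; "wrist_force": force on the tool from outside, world axes, zero at the start; "torque": the same for the moment, N m; "width": opening from 0.0 (shut) to 1.0 (fully open); "grip_force": force on a finger pad.
Only numpy, scipy, OpenCV 4.12 (cv2) and the standard library are available. Lean on these libraries where they do the work, as an engineer would, in place of code of your own. Each camera call takes 0.05 s, during which the arm holds its last target. There are 200 camera calls.

TASK

Finish stacking the home-made soap on the slatted drying rack. Lower the loose bar that lies with its wide cream face up into the gap between the two bars already on the rack, square with them and flat on the slats, so that the three nest into one level layer; then lay the other loose bar, just as it lies, crosswise and flat on the middle of that layer. Set the bars down rather than dropping them, and leave the kitchen timer where it stands.

Things in the scene. Friction and masses are not known exactly. Their poses are not given: they have to be found in the camera images.
- rack: Fixed slatted wooden rack, 150 (x) by 170 mm (y); origin: centre of its underside; slat tops 18 mm above it. Two soap bars, same size as the loose ones, are stuck on it wide face down, length along x, centred at x = 0, y = -34 and +34 mm. The gap between them, centred on the origin, is 32 mm wide at the slats, 46 mm at their tops. Slats are bare for 44 mm beyond the bars' ends.
- bar_wide_up: Loose olive-green tapered soap bar, 62 mm long, 32 mm high, 36 mm wide at its cream-skinned wide face, 22 mm at its narrow green face; long sides slope, end faces are upright and parallel. 0.06 kg. This one lies on the worktop inverted, wide cream face up, and stays that way up. Origin: centre of the face it lies on; x along its 62 mm length, y across, z up.
- bar_wide_down: Loose olive-green tapered soap bar, 62 mm long, 32 mm high, 36 mm wide at its cream-skinned wide face, 22 mm at its narrow green face; long sides slope, end faces are upright and parallel. 0.06 kg. This one lies on the worktop wide face down, narrow green face up, and stays that way up. Origin: centre of the face it lies on; x along its 62 mm length, y across, z up.
- timer: Red and cream wind-up kitchen timer, 62 mm across and 58 mm high, standing loose near the loose bars; a bystander. Origin: centre of its underside.
Mind the look-alikes: they are no part of the job. Leave any black or purple look-alike of the bar_wide_up alone.

How it is judged:
On the way:
1. the wide-face-up bar is seated in the gap between the two fixed bars, flat on the slats, and let go (x of bar_wide_up in the frame of rack between -0.015 and 0.015 m and y of bar_wide_up in the frame of rack between -0.012 and 0.012 m and z of bar_wide_up in the frame of rack between 0.013 and 0.023 m and angle between bar_wide_up's own z axis and vertical below 0.14 rad and angle between the x axis of bar_wide_up and the x axis of rack, either way round below 0.21 rad and contact force between the fingers and bar_wide_up below 0.1 N), for 0.2 s.
At the end, for the whole second after the job is handed in: Wide-up bar: within 15 mm along, 12 mm across of the rack's centre, underside within 5 mm of the slats. Other bar: within 15 mm of the centre, underside 45 to 56 mm over the rack's origin, length along rack y. Both level within 8 degrees, turned within 12, let go, at rest (all of step 1 and x of bar_wide_down in the frame of rack between -0.015 and 0.015 m and y of bar_wide_down in the frame of rack between -0.015 and 0.015 m and z of bar_wide_down in the frame of rack between 0.045 and 0.056 m and angle between bar_wide_down's own z axis and vertical below 0.14 rad and angle between the x axis of bar_wide_down and the y axis of rack, either way round below 0.21 rad and linear speed of each of bar_wide_up, bar_wide_down below 0.02 m/s and contact force between the fingers and bar_wide_down below 0.1 N); the robot touches nothing.
It fails at once if a loose bar is dropped (falls free faster than 0.7 m/s, about 25 mm) ((linear speed of bar_wide_up above 0.7 m/s and contact force between the fingers and bar_wide_up below 0.01 N) or (linear speed of bar_wide_down above 0.7 m/s and contact force between the fingers and bar_wide_down below 0.01 N)).
It fails at once if the kitchen timer is pushed more than 30 mm (distance of timer from where it was at the start of the episode above 0.03 m).
It also fails if it takes over 58 s, if anything falls off the work surface, if the arm or the gripper's body presses on something with over 40 N, if the wrist force passes 120 N, or if a joint passes its speed limit or range.

## Working session

There is one attempt and no reset: what is moved stays moved. The work goes in short steps, Python scripts to look and compute and a tool call to move; the robot and the scene stay as the last step left them, time stands still between calls to the robot, and variables do not carry over. Pictures are saved under pics/ and viewed, at most 10 in all, crops included, and the job is handed in when it is done.

Besides the shell and the picture viewer there is one more tool, called after "Emit:" by a JSON object that holds its "op" and its "data", one argument or row to a line. play_rows: Moves the arm, as the interface text tells. Its arguments: {"type":"object","properties":{"steps":{"type":"array"},"jaw":{"type":"number"},"grip_force":{"type":"number"}},"required":["steps"]}

```bash
mkdir -p pics; python3 - <<'E'
from workcell import bot
import cv2,numpy as np
s=bot.read_state();print(s['time'],s['tool_pos'],s['tcp_rot'])
ims=[]
for n in("top","side"):
    c=bot.read_camera(n);cv2.imwrite(f"pics/{n}0.png",c["pixels"]);np.savez(f"{n}0.npz",**c);print(n,c["mtx"].round(1).tolist(),c["R"].round(3).tolist(),c["t"].round(3))
E
```

```text
0.0 [0.23231985 0.63300476 0.24695081] [-0.54965961 -3.09264119  0.00346178]
top [[366.3, 0.0, 251.0], [0.0, 366.3, 189.3], [0.0, 0.0, 1.0]] [[-0.015, -1.0, -0.001], [-0.974, 0.015, -0.227], [0.227, -0.003, -0.974]] [-0.052  0.52   0.767]
side [[413.1, 0.0, 251.2], [0.0, 413.1, 196.7], [0.0, 0.0, 1.0]] [[0.928, -0.372, 0.006], [-0.185, -0.476, -0.86], [0.323, 0.797, -0.51]] [-0.51   0.097  0.815]
```

View pics/top0.png

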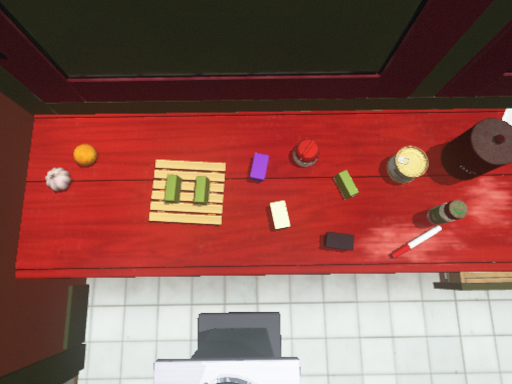

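View pics/side0.png

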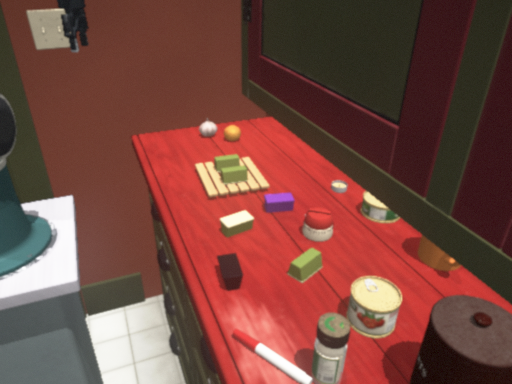

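The top view shows the rack at (187,192), the cream bar at (280,215), the green bar at (347,184) and the timer at (306,152). The decoys are purple at (260,167) and black at (340,241). The side view shows the same layout.

```bash
cat > h.py <<'E'
import cv2,numpy as np
from workcell import bot
from scipy.spatial.transform import Rotation as Ro
def ray(c,px,z):
    px=np.atleast_2d(px).astype(float)
    d=np.c_[px,np.ones(len(px))]@np.linalg.inv(c["mtx"]).T@c["R"]
    o=-c["R"].T@c["t"]
    return (o+d*((z-o[2])/d[:,2])[:,None])[:,:2]
def blobs(c,lo,hi,z,amin=60):
    m=cv2.inRange(cv2.cvtColor(c["pixels"],cv2.COLOR_BGR2HSV),np.array(lo),np.array(hi))
    out=[]
    for k in cv2.findContours(m,cv2.RETR_EXTERNAL,cv2.CHAIN_APPROX_NONE)[0]:
        if cv2.contourArea(k)<amin: continue
        w=ray(c,k[:,0,:],z).astype(np.float32)
        (x,y),(a,b),t=cv2.minAreaRect(w*1000)
        if a<b: a,b,t=b,a,t+90
        out.append((k[:,0].mean(0).round(0).tolist(),round(x,1),round(y,1),round(a,1),round(b,1),round((t+90)%180-90,1)))
    return out  # px, x,y mm, long, short, angle of long axis from world x (deg)
E
python3 - <<'E'
from h import *
c=dict(np.load("top0.npz"))
hsv=cv2.cvtColor(c["pixels"],cv2.COLOR_BGR2HSV)
for p in [(280,215),(347,184),(342,190),(202,184),(205,198),(187,166),(306,150),(173,185)]: print(p,hsv[p[1],p[0]])
print("cream",blobs(c,(20,20,200),(40,120,255),.032))
for v in (60,110): print("green",blobs(c,(30,120,v),(50,255,255),.032))
print("fixed",blobs(c,(30,120,60),(50,255,255),.05))
print("rack",blobs(c,(14,70,120),(29,255,255),.018))
print("timer",ray(c,(306,152),.03))
cv2.imwrite("pics/crop.png",cv2.resize(c["pixels"][140:250,140:370],None,fx=3.4,fy=3.4,interpolation=cv2.INTER_NEAREST))
E
```

```text
(280, 215) [ 31  22 252]
(347, 184) [ 38 126 196]
(342, 190) [ 24 144  83]
(202, 184) [ 37 131 191]
(205, 198) [ 31 132 106]
(187, 166) [ 22 105 243]
(306, 150) [  1 200 231]
(173, 185) [ 37 132 188]
cream [([185.0, 218.0], 460.1, 92.3, 162.6, 18.2, 86.0), ([186.0, 207.0], 485.5, 90.5, 162.9, 18.0, 86.2), ([279.0, 214.0], 465.2, -125.3, 60.4, 35.5, 10.4), ([215.0, 198.0], 506.9, 22.6, 30.3, 16.6, 89.1), ([186.0, 196.0], 510.3, 91.1, 28.4, 16.6, 89.1), ([158.0, 195.0], 516.1, 156.0, 28.0, 16.7, 89.1), ([216.0, 187.0], 531.9, 21.5, 30.0, 16.9, 84.2), ([187.0, 186.0], 536.6, 89.4, 28.3, 16.9, 89.1), ([189.0, 175.0], 561.7, 85.4, 162.1, 18.0, 85.8), ([190.0, 165.0], 586.9, 83.3, 162.4, 17.2, 85.9), ([410.0, 162.0], 586.2, -440.4, 70.5, 68.7, -6.0)]
green [([201.0, 190.0], 528.0, 55.4, 62.2, 31.2, -4.0), ([173.0, 188.0], 532.3, 123.3, 61.2, 32.4, -3.9), ([348.0, 183.0], 537.6, -288.1, 59.7, 21.9, 24.1)]
green [([200.0, 189.0], 529.0, 58.7, 60.8, 24.6, -4.3), ([171.0, 188.0], 532.6, 127.6, 61.2, 23.8, -3.8), ([348.0, 183.0], 537.7, -288.2, 59.7, 21.3, 24.5)]
fixed [([201.0, 190.0], 523.8, 53.0, 60.8, 30.5, -4.0), ([173.0, 188.0], 528.0, 119.4, 59.9, 31.7, -3.9), ([348.0, 183.0], 533.2, -283.1, 58.4, 21.4, 24.1)]
rack [([486.0, 277.0], 317.8, -584.8, 117.5, 21.9, 89.1), ([458.0, 209.0], 474.6, -545.1, 41.1, 37.3, -7.9), ([186.0, 192.0], 526.3, 90.4, 169.6, 149.0, 86.0), ([411.0, 162.0], 591.2, -448.8, 78.9, 76.5, -47.1), ([85.0, 154.0], 622.3, 342.2, 55.8, 48.5, 45.9)]
timer [[ 0.61538275 -0.19362396]]
```

View pics/crop.png

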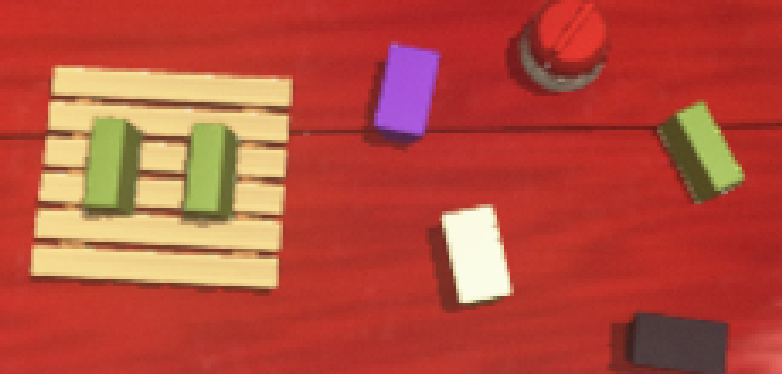

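```bash
cat >> h.py <<'E'
def go(x,y,z,ang):
    """shift in tool axes (m) and turn (rad) bringing TCP to x,y,z with tool y along world angle ang (deg, mod 180)"""
    s=bot.read_state();R=Ro.from_rotvec(s["tcp_rot"]).as_matrix()
    d=R.T@(np.array([x,y,z])-s["tool_pos"])
    now=np.degrees(np.arctan2(R[1,1],R[0,1]))
    t=(now-ang+90)%180-90
    print("t",round(s["time"],2),"pos",np.round(s["tool_pos"],4),"yang",round(now,1),"tilt",R[:,2].round(3),"W",round(s["width"],3),"F",np.round(s["wrist_force"],1),"q6",round(s["q"][5],2))
    print("GO",np.round(d,4),"turn",round(np.radians(t),3),"dist",np.linalg.norm(d).round(3))
E
python3 -c "
from h import *
go(.465,-.125,.2,10.4)"
```

```text
t 0.1 pos [0.2323 0.6331 0.247 ] yang 69.8 tilt [-0.001 -0.002 -1.   ] W 0.999 F [ 0.3 -0.2 -0.2] q6 -0.04
GO [-0.4796 -0.6314  0.0483] turn 1.037 dist 0.794
```

Emit:
{"op": "play_rows", "data": {
  "steps": [-0.03,-0.04,0.003,0.05,-0.07,-0.09,0.006,0.14,-0.105,-0.138,0.01,0.22,-0.14,-0.185,0.014,0.3,-0.175,-0.23,0.018,0.38,-0.21,-0.277,0.02,0.46,-0.245,-0.323,0.024,0.54,-0.28,-0.37,0.028,0.62,-0.315,-0.415,0.03,0.7,-0.35,-0.46,0.034,0.78],
  "jaw": 0
}}

```text
time: 1.35
tool_pos: [0.4027, 0.0794, 0.2142]
tcp_rot: [1.687, 2.649, 0.001]
wrist_force: [0.7, 0.2, -0.7]
width: 1.001
grip_force: 0.0
```

```bash
python3 -c "
from h import *
go(.465,-.125,.2,10.4)"
```

```text
t 1.35 pos [0.4027 0.0794 0.2142] yang 25.0 tilt [ 0.001  0.    -1.   ] W 1.001 F [ 0.7  0.2 -0.7] q6 -0.3
GO [-0.2116 -0.03    0.0142] turn 0.255 dist 0.214
```

Emit:
{"op": "play_rows", "data": {
  "steps": [-0.05,-0.007,0.003,0.06,-0.1,-0.014,0.007,0.13,-0.15,-0.021,0.01,0.19,-0.19,-0.027,0.014,0.255,-0.212,-0.03,0.014,0.255,-0.212,-0.03,0.014,0.255,-0.212,-0.03,0.014,0.255]
}}

```text
time: 2.22
tool_pos: [0.4651, -0.1229, 0.1999]
tcp_rot: [-2.007, -2.415, 0.0]
wrist_force: [-0.2, 0.1, -0.8]
width: 1.001
grip_force: 0.0
```

```bash
python3 - <<'E'
from h import *
c=bot.read_camera("wrist");cv2.imwrite("pics/w1.png",c["pixels"])
print("cam",(-c["R"].T@c["t"]).round(3))
print("cream",blobs(c,(20,8,190),(40,120,255),.032,300))
go(.465,-.125,.1,10.4)
E
```

```text
cam [ 0.452 -0.049  0.326]
cream [([46.0, 277.0], 255.0, -287.0, 103.5, 101.4, 54.7), ([254.0, 178.0], 465.3, -124.5, 61.2, 34.9, 10.6), ([43.0, 153.0], 255.6, -143.5, 130.5, 76.2, 55.7), ([360.0, 32.0], 531.0, 19.9, 31.3, 17.1, 86.0), ([333.0, 24.0], 506.5, 21.5, 31.7, 17.3, 86.3), ([422.0, 28.0], 581.0, 29.2, 56.8, 17.1, 85.9), ([393.0, 27.0], 556.4, 27.7, 50.8, 17.3, 85.6), ([306.0, 17.0], 481.9, 23.1, 31.2, 17.3, 86.3)]
t 2.27 pos [ 0.4651 -0.1226  0.2   ] yang 10.6 tilt [-0.001  0.001 -1.   ] W 0.999 F [ 0.1 -0.3  0.5] q6 -0.49
GO [-0.0024 -0.0005  0.1   ] turn 0.003 dist 0.1
```

View pics/w1.png

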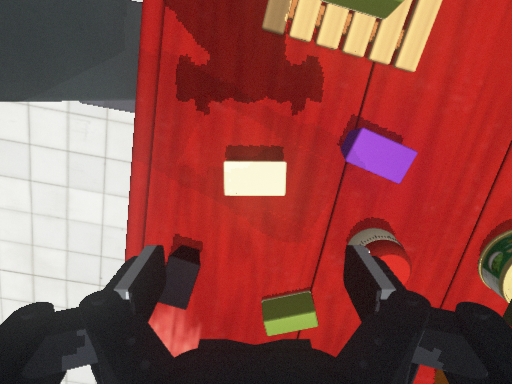

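The wrist view shows the cream bar square to the jaws at (254,178), which agrees with the top view. I'll descend now.

Emit:
{"op": "play_rows", "data": {
  "steps": [-0.0018,0,0.04,0,-0.0018,0,0.09,0,-0.0018,0,0.13,0,-0.0018,0,0.155,0,-0.0018,0,0.17,0,-0.0018,0,0.18,0,-0.0018,0,0.18,0,-0.0018,0,0.18,0]
}}

```text
time: 3.28
tool_pos: [0.4669, -0.1254, 0.0213]
tcp_rot: [2.007, 2.415, 0.001]
wrist_force: [-0.4, -0.4, -0.0]
width: 1.001
grip_force: 0.0
```

Emit:
{"op": "play_rows", "data": {
  "steps": [0,0,0,0,0,0,0,0,0,0,0,0,0,0,0,0,0,0,0,0,0,0,0,0],
  "jaw": 130,
  "grip_force": 35
}}

```text
time: 4.03
tool_pos: [0.4668, -0.1256, 0.0213]
tcp_rot: [2.007, 2.415, 0.001]
wrist_force: [-0.7, 0.3, 6.2]
width: 0.72
grip_force: 39.2
```

```bash
python3 - <<'E'
from h import *
go(.4653,-.1245,.1,10.6)
c=bot.read_camera("side");cv2.imwrite("pics/s1.png",cv2.resize(c["pixels"][150:290,160:360],None,fx=3,fy=3))
E
```

```text
t 4.03 pos [ 0.4668 -0.1256  0.0213] yang 10.5 tilt [ 0.002 -0.001 -1.   ] W 0.72 F [-0.7  0.3  6.2] q6 -0.5
GO [ 0.0012 -0.0012 -0.0787] turn -0.001 dist 0.079
```

View pics/s1.png

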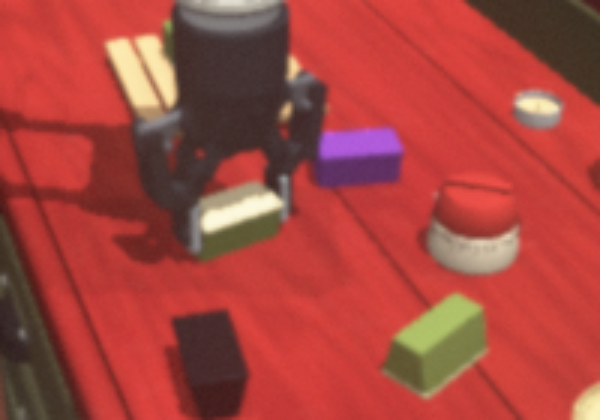

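The s1 view shows the bar held by its ends, with the cream face between the pads at (240,210). I'll lift it and carry it over the rack.

Emit:
{"op": "play_rows", "data": {
  "steps": [0,0,-0.005,0,0,0,-0.02,0,0,0,-0.045,0,0,0,-0.08,0,0,0,-0.11,0,0,0,-0.125,0,0,0,-0.13,0]
}}

```text
time: 4.95
tool_pos: [0.4663, -0.1253, 0.1514]
tcp_rot: [2.007, 2.415, 0.001]
wrist_force: [1.4, -0.2, -1.7]
width: 0.717
grip_force: 38.5
```

```bash
python3 -c "
from h import *
go(.5263,.0904,.15,-4)"
```

```text
t 4.95 pos [ 0.4663 -0.1253  0.1514] yang 10.5 tilt [ 0.002 -0.001 -1.   ] W 0.717 F [ 1.4 -0.2 -1.7] q6 -0.5
GO [0.2011 0.0984 0.0013] turn 0.254 dist 0.224
```

Emit:
{"op": "play_rows", "data": {
  "steps": [0.01,0.005,0,0.01,0.035,0.017,0,0.04,0.07,0.034,0,0.09,0.105,0.051,0,0.13,0.14,0.068,0,0.18,0.17,0.083,0,0.22,0.19,0.093,0,0.24,0.2,0.098,0,0.254,0.2,0.098,0,0.254,0.2,0.098,0,0.254]
}}

```text
time: 6.2
tool_pos: [0.5252, 0.0888, 0.1497]
tcp_rot: [-2.298, -2.142, 0.002]
wrist_force: [-0.6, -0.5, -1.2]
width: 0.714
grip_force: 38.4
```

```bash
python3 - <<'E'
from h import *
go(.5263,.0904,.0393,-4)
c=bot.read_camera("wrist");cv2.imwrite("pics/w2.png",c["pixels"]);np.savez("w2.npz",**c)
s=bot.read_state()
zb=s["tool_pos"][2]-.0213
print("bar bottom z",zb)
print("cream at bar top",blobs(c,(20,5,190),(40,120,255),zb+.032,300))
print("green fixed",blobs(c,(30,100,110),(50,255,255),.05,200))
print("rack",blobs(c,(14,50,120),(29,255,255),.018,800))
E
```

```text
t 6.2 pos [0.5252 0.0888 0.1497] yang -4.0 tilt [-0.001 -0.    -1.   ] W 0.714 F [-0.6 -0.5 -1.2] q6 0.19
GO [0.0018 0.0012 0.1104] turn -0.0 dist 0.11
bar bottom z 0.12863406074731715
cream at bar top [([495.0, 300.0], 630.4, 70.9, 13.0, 12.6, 9.8), ([255.0, 296.0], 524.7, 82.1, 61.0, 18.4, -3.9), ([271.0, 182.0], 534.7, 131.4, 12.6, 7.9, 86.3), ([242.0, 183.0], 523.2, 132.0, 13.0, 8.2, 85.9), ([211.0, 189.0], 511.2, 129.9, 28.8, 8.1, 84.2), ([182.0, 183.0], 500.1, 132.0, 42.0, 8.7, 86.0), ([332.0, 161.0], 558.1, 135.8, 62.1, 8.6, 85.9), ([305.0, 149.0], 547.1, 140.4, 54.6, 8.6, 86.4)]
green fixed [([256.0, 223.0], 525.2, 67.4, 60.0, 2.6, -4.0), ([276.0, 145.0], 544.3, 127.7, 27.1, 12.5, -1.4)]
rack [([257.0, 168.0], 525.0, 67.6, 215.5, 148.6, 86.0), ([7.0, 62.0], 343.1, 202.4, 59.9, 18.8, 72.2)]
```

View pics/w2.png

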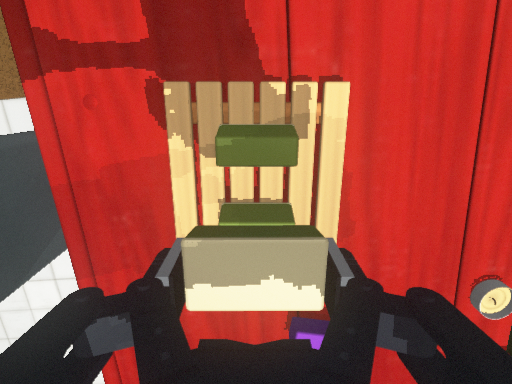

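The w2 view shows the bar level in the jaws. Its top face runs from row 237 to 310, the far rack edge is at row 82, and both fixed bars are visible behind it.

```bash
python3 - <<'E'
from h import *
c=dict(np.load("w2.npz"))
e=np.array([np.cos(np.radians(-4)),np.sin(np.radians(-4))]);n=np.array([-e[1],e[0]])
def uv(p,z): # along/across rack axes, relative to (526.3,90.4) mm
    w=ray(c,p,z)*1000-[526.3,90.4]; return np.c_[w@e,w@n].round(1).tolist()
print("bar top edges",uv([(255,237),(255,310.5),(184,275),(326,275)],.1606))
print("bar target TCP",((np.array([525.2,88.8])-[526.3,90.4])@np.c_[e,n]).round(1))
print("rack far edge v=85?",uv([(180,82),(257,82),(335,82)],.018))
print("rack sides at far end u=+-75",uv([(163.5,82),(350,82)],.018), "near",uv([(176,237),(338,237)],.018))
h=cv2.cvtColor(c["pixels"],cv2.COLOR_BGR2HSV)
for col in (240,257): print(col,[(r,h[r,col].tolist()) for r in range(120,172,3)],[(r,h[r,col].tolist()) for r in range(196,236,3)])
E
```

```text
bar top edges [[-0.7, 18.2], [-0.7, -17.9], [-31.3, 0.3], [29.8, 0.3]]
bar target TCP [-1.  -1.7]
rack far edge v=85? [[-60.4, 85.0], [0.9, 84.9], [62.8, 84.9]]
rack sides at far end u=+-75 [[-73.5, 85.0], [74.7, 84.9]] near [[-73.8, -50.2], [76.0, -50.2]]
240 [(120, [17, 123, 183]), (123, [18, 116, 181]), (126, [34, 141, 87]), (129, [35, 138, 87]), (132, [35, 133, 88]), (135, [36, 137, 91]), (138, [36, 130, 120]), (141, [36, 133, 109]), (144, [35, 145, 107]), (147, [35, 129, 103]), (150, [36, 137, 106]), (153, [36, 136, 107]), (156, [35, 138, 107]), (159, [34, 134, 105]), (162, [35, 128, 106]), (165, [33, 120, 98]), (168, [21, 106, 246]), (171, [22, 107, 246])] [(196, [21, 106, 244]), (199, [19, 111, 237]), (202, [19, 101, 134]), (205, [31, 123, 87]), (208, [33, 133, 88]), (211, [35, 126, 91]), (214, [33, 129, 85]), (217, [31, 126, 87]), (220, [33, 123, 87]), (223, [37, 134, 141]), (226, [31, 138, 70]), (229, [33, 116, 75]), (232, [30, 113, 72]), (235, [35, 122, 75])]
257 [(120, [13, 153, 148]), (123, [14, 129, 115]), (126, [33, 139, 86]), (129, [36, 136, 90]), (132, [36, 141, 85]), (135, [34, 139, 86]), (138, [36, 141, 105]), (141, [36, 129, 109]), (144, [37, 132, 112]), (147, [34, 127, 110]), (150, [37, 138, 107]), (153, [36, 137, 106]), (156, [35, 127, 110]), (159, [36, 136, 107]), (162, [36, 146, 105]), (165, [34, 125, 98]), (168, [3, 203, 177]), (171, [4, 190, 114])] [(196, [5, 185, 117]), (199, [4, 183, 117]), (202, [12, 121, 112]), (205, [31, 127, 86]), (208, [32, 129, 87]), (211, [35, 141, 87]), (214, [35, 130, 86]), (217, [33, 139, 86]), (220, [34, 133, 88]), (223, [37, 137, 141]), (226, [30, 113, 72]), (229, [31, 126, 71]), (232, [34, 128, 72]), (235, [35, 131, 74])]
```

```bash
python3 - <<'E'
from h import *
c=dict(np.load("w2.npz"))
e=np.array([np.cos(np.radians(-4)),np.sin(np.radians(-4))]);n=np.array([-e[1],e[0]])
def uv(p,z):
    w=ray(c,p,z)*1000-[526.3,90.4]; return np.c_[w@e,w@n].round(1).tolist()
print("far bar foot (16)",uv([(257,166.5)],.018),"far bar top edge near (23)",uv([(257,136.5)],.05),"far (45)",uv([(257,124.5)],.05))
print("near bar: foot (-16)",uv([(257,203)],.018),"top edge (-23)",uv([(257,221.5)],.05))
E
```

```text
far bar foot (16) [[1.0, 16.4]] far bar top edge near (23) [[0.7, 45.9]] far (45) [[0.7, 54.5]]
near bar: foot (-16) [[1.1, -16.9]] top edge (-23) [[0.9, -21.3]]
```

Emit:
{"op": "play_rows", "data": {
  "steps": [0,0.0015,0.01,0,0,0.0015,0.03,0,0,0.0015,0.05,0,0,0.0015,0.07,0,0,0.0015,0.085,0,0,0.0015,0.095,0,0,0.0015,0.102,0,0,0.0015,0.106,0,0,0.0015,0.108,0,0,0.0015,0.108,0]
}}

```text
time: 7.5
tool_pos: [0.5274, 0.0893, 0.0425]
tcp_rot: [2.298, 2.142, 0.001]
wrist_force: [-0.5, 0.1, -0.8]
width: 0.722
grip_force: 38.4
```

```bash
python3 -c "
from h import *
go(.5263,.0904,.0393,-4)"
```

```text
t 7.5 pos [0.5274 0.0893 0.0425] yang -4.0 tilt [ 0.001  0.    -1.   ] W 0.722 F [-0.5  0.1 -0.8] q6 0.19
GO [ 0.001  -0.0012  0.0032] turn -0.0 dist 0.004
```

Emit:
{"op": "play_rows", "data": {
  "steps": [0,0,0.001,0,0,0,0.002,0,0,0,0.003,0,0,0,0.0035,0,0,0,0.0035,0]
}}

```text
time: 8.12
tool_pos: [0.5273, 0.0893, 0.0393]
tcp_rot: [2.298, 2.142, 0.0]
wrist_force: [-1.9, -0.1, 5.1]
width: 0.72
grip_force: 39.0
```

Emit:
{"op": "play_rows", "data": {
  "steps": [0,0,0,0,0,0,0,0,0,0,0,0,0,0,0,0],
  "jaw": 0
}}

```text
time: 8.62
tool_pos: [0.5272, 0.0892, 0.0387]
tcp_rot: [-2.298, -2.142, 0.0]
wrist_force: [-0.1, -0.7, 0.2]
width: 0.998
grip_force: 0.0
```

Emit:
{"op": "play_rows", "data": {
  "steps": [0,0,-0.01,0,0,0,-0.035,0,0,0,-0.075,0,0,0,-0.115,0,0,0,-0.14,0,0,0,-0.16,0,0,0,-0.16,0]
}}

```text
time: 9.5
tool_pos: [0.5288, 0.0895, 0.2016]
tcp_rot: [2.296, 2.14, 0.007]
wrist_force: [1.3, -0.4, -0.2]
width: 1.002
grip_force: 0.0
```

```bash
python3 - <<'E'
from h import *
c=bot.read_camera("wrist");cv2.imwrite("pics/w3.png",c["pixels"]);np.savez("w3.npz",**c)
print([b for b in blobs(c,(20,0,120),(40,115,255),.05,200)])
go(.5376,-.288,.2,24.3)
E
```

```text
[([79.0, 376.0], 307.2, -127.2, 42.3, 26.7, -4.3), ([52.0, 282.0], 311.4, -15.7, 157.1, 56.5, 33.4), ([240.0, 234.0], 511.1, 36.0, 21.7, 16.8, 85.9), ([263.0, 234.0], 534.2, 34.7, 22.8, 16.0, 86.9), ([190.0, 176.0], 469.0, 92.0, 127.4, 17.5, 85.9), ([251.0, 177.0], 526.7, 89.9, 131.8, 86.7, 86.0), ([28.0, 118.0], 333.7, 163.0, 57.9, 28.5, 1.4), ([314.0, 165.0], 585.2, 94.6, 149.3, 17.3, 86.0)]
t 9.55 pos [0.5278 0.0893 0.1999] yang -4.0 tilt [ 0.002  0.    -1.   ] W 1.002 F [-0.9 -0.3 -1.1] q6 0.19
GO [-3.757e-01  3.620e-02 -2.000e-04] turn -0.494 dist 0.377
```

View pics/w3.png

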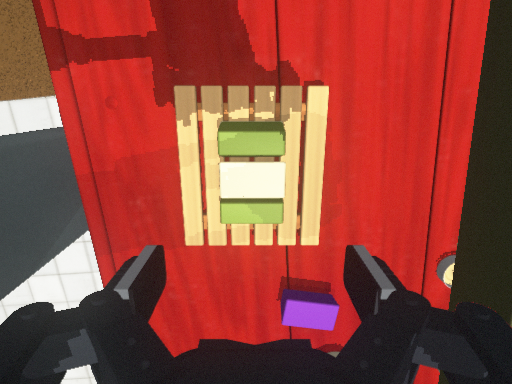

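The w3 view shows the cream bar nested level between the two green bars at (252,181). Next is the other bar.

Emit:
{"op": "play_rows", "data": {
  "steps": [-0.03,0.003,0,-0.05,-0.085,0.008,0,-0.12,-0.14,0.013,0,-0.19,-0.195,0.019,0,-0.26,-0.25,0.024,0,-0.33,-0.3,0.029,0,-0.4,-0.345,0.033,0,-0.46,-0.375,0.036,0,-0.494,-0.375,0.036,0,-0.494,-0.375,0.036,0,-0.494]
}}

```text
time: 10.8
tool_pos: [0.5362, -0.2864, 0.1975]
tcp_rot: [-1.704, -2.636, -0.001]
wrist_force: [0.0, -0.3, 0.1]
width: 0.998
grip_force: 0.0
```

```bash
python3 - <<'E'
from h import *
go(.5376,-.288,.2,24.3)
c=bot.read_camera("wrist");np.savez("w4.npz",**c);cv2.imwrite("pics/w4.png",c["pixels"])
for v in (60,120,150): print(v,blobs(c,(30,90,v),(50,255,255),.032,300))
E
```

```text
t 10.8 pos [ 0.5362 -0.2864  0.1975] yang 24.3 tilt [-0.002  0.002 -1.   ] W 0.998 F [ 0.  -0.3  0.1] q6 -0.96
GO [-0.002   0.0007 -0.0025] turn -0.001 dist 0.003
60 [([257.0, 174.0], 535.7, -282.9, 60.2, 32.3, 24.3)]
120 [([256.0, 180.0], 538.0, -287.8, 60.2, 21.4, 24.3)]
150 [([256.0, 180.0], 538.3, -288.2, 59.3, 20.4, 24.3)]
```

View pics/w4.png

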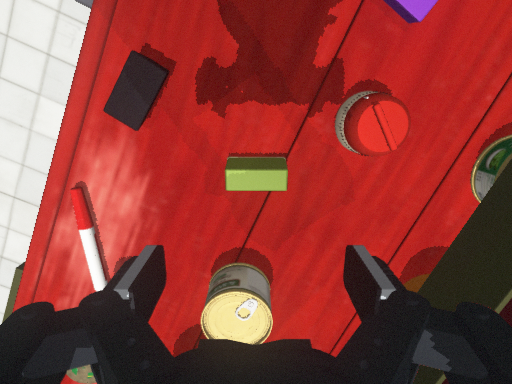

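The w4 view shows the green bar's top face at (256,180), square to the jaws, with the timer clear at (372,124).

Emit:
{"op": "play_rows", "data": {
  "steps": [-0.002,0.001,0.04,0,-0.002,0.001,0.085,0,-0.002,0.001,0.125,0,-0.002,0.001,0.15,0,-0.002,0.001,0.165,0,-0.002,0.001,0.174,0,-0.002,0.001,0.174,0,-0.002,0.001,0.174,0]
}}

```text
time: 11.85
tool_pos: [0.5395, -0.2892, 0.026]
tcp_rot: [1.703, 2.637, 0.0]
wrist_force: [0.4, 0.4, -0.8]
width: 1.002
grip_force: 0.0
```

Emit:
{"op": "play_rows", "data": {
  "steps": [0,0,0,0,0,0,0,0,0,0,0,0,0,0,0,0,0,0,0,0,0,0,0,0],
  "jaw": 130,
  "grip_force": 35
}}

```text
time: 12.6
tool_pos: [0.5394, -0.2893, 0.0259]
tcp_rot: [1.703, 2.637, 0.0]
wrist_force: [0.3, 0.6, 6.8]
width: 0.719
grip_force: 39.7
```

Emit:
{"op": "play_rows", "data": {
  "steps": [0,0,-0.005,0,0,0,-0.02,0,0,0,-0.045,0,0,0,-0.08,0,0,0,-0.115,0,0,0,-0.145,0,0,0,-0.16,0,0,0,-0.16,0]
}}

```text
time: 13.6
tool_pos: [0.5393, -0.2891, 0.1863]
tcp_rot: [1.703, 2.637, 0.0]
wrist_force: [-0.2, 0.5, -0.8]
width: 0.714
grip_force: 38.9
```

```bash
python3 - <<'E'
from h import *
go(.5268,.0904,.18,86)
E
```

```text
t 13.6 pos [ 0.5393 -0.2891  0.1863] yang 24.3 tilt [ 0.002 -0.001 -1.   ] W 0.714 F [-0.2  0.5 -0.8] q6 -0.96
GO [0.3511 0.1448 0.0057] turn -1.077 dist 0.38
```

Emit:
{"op": "play_rows", "data": {
  "steps": [0.01,0.004,0,-0.03,0.04,0.017,0,-0.12,0.08,0.033,0,-0.25,0.125,0.05,0,-0.39,0.17,0.07,0,-0.53,0.215,0.089,0,-0.67,0.26,0.107,0,-0.81,0.3,0.124,0,-0.94,0.335,0.138,0,-1.04,0.351,0.145,0,-1.077]
}}

```text
time: 14.85
tool_pos: [0.5245, 0.0929, 0.1829]
tcp_rot: [-0.103, -3.136, 0.0]
wrist_force: [-0.1, -0.8, -0.8]
width: 0.717
grip_force: 38.9
```

Emit:
{"op": "play_rows", "data": {
  "steps": [0,0,0,0,0,0,0,0,0,0,0,0]
}}

```text
time: 15.22
tool_pos: [0.5264, 0.0897, 0.1846]
tcp_rot: [-0.112, -3.139, 0.001]
wrist_force: [-0.3, 0.3, -0.7]
width: 0.719
grip_force: 38.9
```

```bash
python3 - <<'E'
from h import *
go(.5268,.0904,.0759,86)
c=bot.read_camera("wrist");cv2.imwrite("pics/w5.png",c["pixels"]);np.savez("w5.npz",**c)
z=bot.read_state()["tool_pos"][2]-.0259+.032
for v in (60,120): print(blobs(c,(30,90,v),(50,255,255),z,300))
print("cream bar",[b for b in blobs(c,(20,0,120),(40,60,255),.05,150)])
E
```

```text
t 15.22 pos [0.5264 0.0897 0.1846] yang 85.9 tilt [-0. -0. -1.] W 0.719 F [-0.3  0.3 -0.7] q6 -1.38
GO [-0.0004  0.0008  0.1087] turn -0.002 dist 0.109
[([255.0, 252.0], 515.9, 90.6, 60.6, 37.8, 85.9), ([293.0, 179.0], 484.4, 108.1, 25.1, 13.0, -3.3), ([219.0, 178.0], 482.2, 78.8, 25.1, 12.5, -3.9)]
[([294.0, 181.0], 485.1, 108.5, 23.5, 11.3, -3.7), ([217.0, 179.0], 482.5, 77.9, 24.3, 10.8, -4.1)]
cream bar [([250.0, 185.0], 522.1, 90.5, 50.5, 34.1, -3.7)]
```

View pics/w5.png

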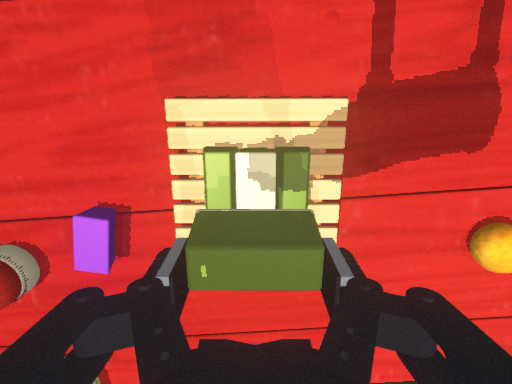

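The w5 view shows the held bar level and crosswise at (255,250) above the nested layer at (257,180). I'll lower it.

Emit:
{"op": "play_rows", "data": {
  "steps": [0,0.0005,0.01,0,0,0.0005,0.03,0,0,0.0005,0.05,0,0,0.0005,0.07,0,0,0.0005,0.085,0,0,0.0005,0.095,0,0,0.0005,0.102,0,0,0.0005,0.105,0,0,0.0005,0.106,0,0,0.0005,0.106,0]
}}

```text
time: 16.52
tool_pos: [0.5268, 0.0914, 0.0792]
tcp_rot: [0.11, 3.139, 0.0]
wrist_force: [0.2, -0.4, -1.0]
width: 0.719
grip_force: 38.9
```

Emit:
{"op": "play_rows", "data": {
  "steps": [0,0,0.001,0,0,0,0.002,0,0,0,0.0025,0,0,0,0.0025,0]
}}

```text
time: 17.02
tool_pos: [0.5263, 0.0913, 0.0762]
tcp_rot: [-0.11, -3.14, 0.0]
wrist_force: [0.7, 0.8, -0.8]
width: 0.716
grip_force: 38.9
```

Emit:
{"op": "play_rows", "data": {
  "steps": [0,0,0.0005,0,0,0,0.001,0,0,0,0.001,0]
}}

```text
time: 17.4
tool_pos: [0.5265, 0.0913, 0.0759]
tcp_rot: [0.11, 3.14, 0.0]
wrist_force: [-2.8, -1.4, 5.1]
width: 0.712
grip_force: 39.6
```

Contact at 5 N, so I'll release and retreat.

Emit:
{"op": "play_rows", "data": {
  "steps": [0,0,0,0,0,0,0,0,0,0,0,0,0,0,0,0],
  "jaw": 0
}}

```text
time: 17.9
tool_pos: [0.5263, 0.0913, 0.0751]
tcp_rot: [-0.11, -3.14, 0.0]
wrist_force: [0.1, -0.2, 0.3]
width: 0.999
grip_force: 0.0
```

Emit:
{"op": "play_rows", "data": {
  "steps": [0,0,-0.01,0,0,0,-0.035,0,0,0,-0.07,0,0,0,-0.1,0,0,0,-0.12,0,0,0,-0.13,0,0,0,-0.13,0,0,0,-0.13,0]
}}

```text
time: 18.9
tool_pos: [0.5257, 0.0912, 0.2042]
tcp_rot: [-0.11, -3.138, 0.0]
wrist_force: [0.2, -0.7, -0.4]
width: 1.004
grip_force: 0.0
```

```bash
python3 - <<'E'
from h import *
c=bot.read_camera("wrist");cv2.imwrite("pics/w6.png",c["pixels"])
for v in (60,110,150): print(blobs(c,(30,90,v),(50,255,255),.082,300))
go(.5263,.0904,.2,86)
E
```

```text
[([253.0, 176.0], 516.8, 91.8, 81.6, 55.5, 86.0)]
[([253.0, 179.0], 516.9, 91.6, 81.4, 55.5, 85.9)]
[([249.0, 187.0], 518.0, 91.7, 79.2, 53.1, 86.0)]
t 18.95 pos [0.5256 0.0912 0.204 ] yang 86.0 tilt [-0.002 -0.    -1.   ] W 1.001 F [ 0.8 -0.   0.2] q6 -1.38
GO [-0.0008 -0.0008  0.004 ] turn -0.0 dist 0.004
```

View pics/w6.png

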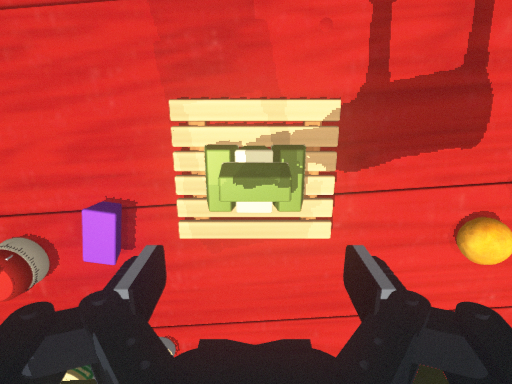

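The w6 view shows the crosswise bar flat and centred on the layer at (255,182), with the timer where it was. I'll hand in.

```bash
python3 -c "
from workcell import bot
print(bot.finish_job())"
```

```text
the job is handed in; nothing more can be done
None
```

The job is handed in at about 19 s: the cream-up bar sits in the gap level with the two fixed bars, the other bar lies crosswise on the middle of that layer, and the timer was not touched; the hand-in returned no verdict.

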